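Seat a drawer front in the jig and snap the toggle clamp over it

TASK

Push the small blue drawer front along the channel of the plywood jig until its edge sits flush against the stop under the clamp, then push the red clamp handle over past its centre so that it snaps across and the rubber foot holds the drawer front down. Only push: do not lift the drawer front off the jig, and leave the bottle, the hand plane and the screwdriver where they are.

Things in the scene. Friction and masses are not known exactly. Their poses are not given: they have to be found in the camera images.
- jig: Plywood jig fixed to the bench: plate 12 mm thick, x = -170 to +160 mm, 210 mm wide (y). Origin on the bench, under the middle of the drawer front's final place; z up, x along the channel toward the stop (push direction). Dark rails, inner faces y = +-72.5 mm, x -150 to +50, tops 24 mm above bench. Dark stop bar across: face at x = +50 mm, 18 mm thick, top 26 mm above bench.
- panel: Loose blue wooden drawer front, face up on the jig plate between the rails: 100 (x) by 140 (y) by 18 mm, top 30 mm above bench, about 0.18 kg. Origin: centre of its underside; axes as the jig's (within 0.02 rad). Brass pull knob on top at x = -18 mm, 22 mm wide, 25 mm tall. Fully home, its +x edge touches the stop and its origin is at the jig's x = 0; it starts 35 to 65 mm short of that.
- clamp_pivot (a point): Pivot of the toggle clamp, axis along the jig's y: at the jig's x = 95 mm, y = 0, 65 mm above the bench. It sits in a steel mount behind the stop: x = 72 to 138 mm, 44 mm wide, cheeks up to 76 mm above the bench.
- clamp (a joint): Lever angle (rad). 0 open: arm up, red handle leaning 35 deg toward the jig's +x. Grows as the handle is pushed toward the jig's -x; upright at 0.61; about 1.26 clamped, handle leaning 37 deg toward -x, foot on the drawer front. A spring drives it from its centre (0.63) to the nearer end: some 3 to 6 N of level push at the handle's end starts it, then less; past 0.63 it snaps over by itself.
- handle_end (a point): Centre of the round end (radius 12 mm) of the red handle, a 24 mm thick grip 90 mm from the pivot, in the jig's plane y = 0. Open: at the jig's x = 147 mm, 139 mm above the bench; clamped: x = 41 mm, 137 mm above it; its top is 167 mm above the bench when upright. Red covers the outer 60 mm; the rest is a 12 mm steel rod.
- clamp_foot (a point): Middle of the underside of the black rubber foot (20 mm wide) on the clamp's arm. Open: at the jig's x = 42 mm, 116 mm above the bench; clamped: at x = 30 mm, on top of the drawer front (30 mm above the bench).
- bottle: Amber bottle of stain standing on the bench beside the jig (on the jig's -y side), 44 mm wide, 120 mm tall; origin at the centre of its foot. Leave alone.
- plane: Green and steel hand plane standing on the bench beside the jig (on the jig's -y side), 150 by 48 mm, 62 mm tall; origin under its centre, x along its length. Leave alone.
- screwdriver: Wooden-handled screwdriver lying on the bench beyond the clamp (toward the jig's +x, around x = 310 mm), under 40 mm tall, about 0.2 m long along its own x; origin under its middle. Leave alone.
Mind the look-alikes: they are no part of the job. Of the things that look like the panel, the largest one is meant.

How it is judged:
By the outcome, as a careful person would: the job done as asked, in the order asked, and still so for the second after the job is handed in, with the robot touching nothing.
It also fails if it takes over 48 s, if anything falls off the work surface, if the arm or the gripper's body presses on something with over 40 N, if the wrist force passes 120 N, or if a joint passes its speed limit or range.

ROBOT

A 6-joint arm with a two-finger parallel gripper is mounted at the origin on the work surface. World frame = base frame: x ahead of the robot, y to its left, z up, the work surface at z = 0. Lengths are in mm, angles in rad, forces in N, time in s.
With the tool pointing down it reaches from about 225 to 725 mm from the base axis. Payload 3.1 kg.
Tool frame: the origin (TCP) lies midway between the tips of the shut fingers; the grasp point (between the pads) lies 19 mm behind it; z points along the fingers, y is the line along which they close (so a half turn about z gives the same grasp; the last joint's range is limited). The gripper opens to 85 mm and grips with 20 to 120 N. Pads are 22 mm wide; open, the fingers measure 114 mm over their backs; the gripper's body (76 mm by 85 mm) begins 54 mm behind the grasp point. The pads swing forward as they close: fully open they stand 13 mm farther back than shut.
Start: joints at [-1.251, 0.048, 0.099, 1.622, 0, 1.443], TCP at [227.301, -473.235, 231.312] pointing down, gripper open.
Joint ranges: [-2.91, 2.91], [-0.99, 1.94], [-1.21, 1.42], [-2.12, 2.29], [-1.49, 1.47], [-3.14, 3.14]. Speed limits (rad/s): [2.79, 2.79, 3.14, 3.14, 3.14, 3.14].

INTERFACE

Orientations are given as [roll, pitch, yaw] about the fixed x, y, z axes, in that order (R = Rz(yaw) Ry(pitch) Rx(roll)).
In Python, from station import env gives the robot as it stands. The module is installed in compiled form; this text tells all that it offers.
- The arm moves only by the tool move_arm, never from a script. Its argument "deltas" is a list of rows, each a list of 6 numbers: the shift along the tool's x, y, z in mm, then the turn, a rotation vector about the tool's x, y, z in rad. In form: [[tx, ty, tz, wx, wy, wz], ...]. A call has 1 to 8 rows; each row is the pose to reach, as a shift and turn from the pose commanded when the call began, along the tool's axes at that moment; what a row does not reach only later rows make up. A row lasts 1/8 s, in which the tool goes at most 62.5 mm and 10.7 degrees, less where a joint would pass 70% of its speed; a pose out of reach is approached as far as the arm can. A call with a gripper value outside its range is refused whole. "claw" is the gripper's target within -1 to 1 (shut at 1, half-way at 0, fully open at -1), set as the call begins (left out, the last holds). The fingers move at their own pace and stop on an object; "newtons" is the grip in N (left out, the last holds). Time passes only in rows, so rows that repeat a pose let the fingers close. It gives the time, the measured TCP pose, the force, the opening and the grip force at its end, in the units of the state.
- env.read_state(): the state, without advancing time (a new reading comes with each control period).
- env.capture(name): name is "side" or "top"; returns a dict with "pixels" (400x640x3 uint8, red, green, blue), "z_map" (400x640 float32, mm along the optical axis (not along the pixel's ray), 0 where there is no reading), "mtx" (3x3 intrinsics, pixels), "R" (3x3) and "t" (3): a world point X has camera coordinates R X + t. Camera axes: x right, y down, z forward; pixel columns grow to the right and rows downward; lengths in mm; the calibration is good to about 2 mm. A picture is of the moment at which its call begins.
- env.job_done(): hands the job in; it is judged then, once.
The state is a dict: "time_s": time; "q": joint angles; "joint_velocities": joint speeds; "joint_torque": joint torques, N m; "ee_pos": TCP position; "tool_rot": TCP orientation; "ft_force": force on the tool from outside, world axes, zero at the start; "moment": the same for the moment, N m; "gripper_width": opening from 0.0 (shut) to 1.0 (fully open); "gripper_force": force on a finger pad.
Only numpy, scipy, OpenCV 4.12 (cv2) and the standard library are available. Lean on these libraries where they do the work, as an engineer would, in place of code of your own. Each camera call takes 0.05 s, during which the arm holds its last target. There are 200 camera calls.

## Working session

There is one attempt and no reset: what is moved stays moved. The work goes in short steps, Python scripts to look and compute and a tool call to move; the robot and the scene stay as the last step left them, time stands still between calls to the robot, and variables do not carry over. Pictures are saved under pics/ and viewed, at most 10 in all, crops included, and the job is handed in when it is done.

Besides the shell and the picture viewer there is one more tool, called after ">>>" as name(argument=value, ...) on one line, values as JSON. move_arm: Moves the arm, as the interface text tells. Its arguments: {"type":"object","properties":{"deltas":{"type":"array"},"claw":{"type":"number"},"newtons":{"type":"number"}},"required":["deltas"]}

```bash
mkdir -p pics; cat > h.py <<'E'
import numpy as np, cv2
from station import env
def cap(n):
    c=env.capture(n); np.savez(f'{n}.npz',**c); return c
def pt(c,u,v,z=None):
    # z: world height plane; else depth map
    K,R,t=[np.array(c[k],float) for k in('mtx','R','t')]
    r=np.linalg.inv(K)@[u,v,1]
    if z is None:
        return R.T@(r*np.median(c['z_map'][v-1:v+2,u-1:u+2])-t)
    o=-R.T@t; d=R.T@r
    return o+d*(z-o[2])/d[2]
E
python3 - <<'E'
from h import *
for n in('top','side'):
    c=cap(n); cv2.imwrite(f'pics/{n}0.png',c['pixels'][:,:,::-1]); print(n,-c['R'].T@c['t'])
s=env.read_state(); print(s['time_s'],s['ee_pos'],s['tool_rot'],s['ft_force'])
E
```

```text
top [ 388.92624637  -47.71094479 1254.06068082]
side [ 103.1822722  1115.90536203  858.9492713 ]
0.1 [ 227.12164963 -472.7046094   230.22479986] [-3.13944671e+00 -2.46930891e-04  4.47799391e-01] [-0.4171075   0.48120141 -0.44169764]
```

View pics/top0.png

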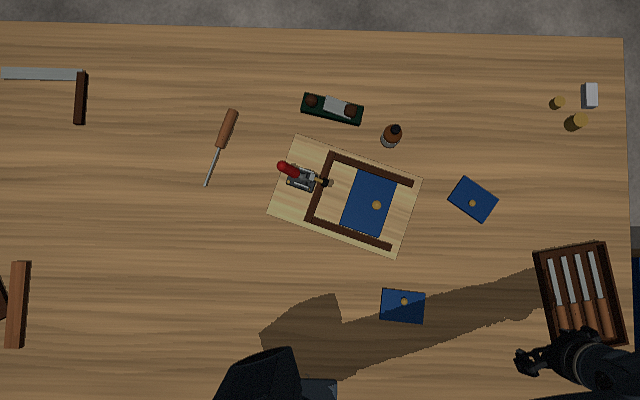

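View pics/side0.png

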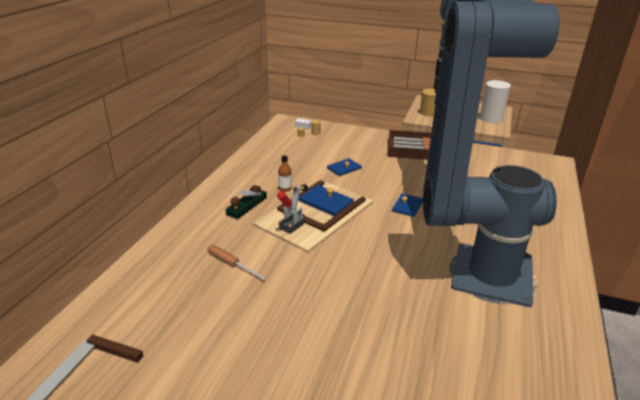

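The top view shows the jig at about (345,195), the large blue panel at (368,203), the clamp's red handle at (285,167), the bottle at (391,135) and the plane at (332,108). I'll enlarge the jig for corner picks.

```bash
python3 - <<'E'
from h import *
c=dict(np.load('top.npz'))
im=c['pixels'][120:270,255:435,::-1]
cv2.imwrite('pics/crop1.png',cv2.resize(im,None,fx=4,fy=4,interpolation=cv2.INTER_CUBIC))
for n,u,v,z in[('plate TL',297,134,12),('plate TR',422,178,12),('plate BR',396,259,12),('plate BL',267,213,12),('bottle',393,131,120),('plane',332,108,62),('screw',222,150,20),('knob',376,205,55),('handle',282,166,139)]:
    print(n,pt(c,u,v,z).round(1),pt(c,u,v).round(1))
E
```

```text
plate TL [674.5  15.1  12. ] [674.9  15.2  10. ]
plate TR [ 574.4 -290.6   12. ] [ 575.7 -292.2    3.5]
plate BR [ 378.2 -229.8   12. ] [ 378.1 -231.7   -0.5]
plate BL [479.5  80.9  12. ] [479.6  80.9  11.3]
bottle [ 662.4 -204.1  120. ] [ 662.4 -204.1  119.8]
plane [727.6 -67.8  62. ] [730.6 -68.   51.5]
screw [628.3 194.3  20. ] [632.  198.    0.7]
knob [ 501.8 -175.7   55. ] [ 501.7 -175.6   56.1]
handle [573.5  39.  139. ] [571.7  38.1 150.2]
```

View pics/crop1.png

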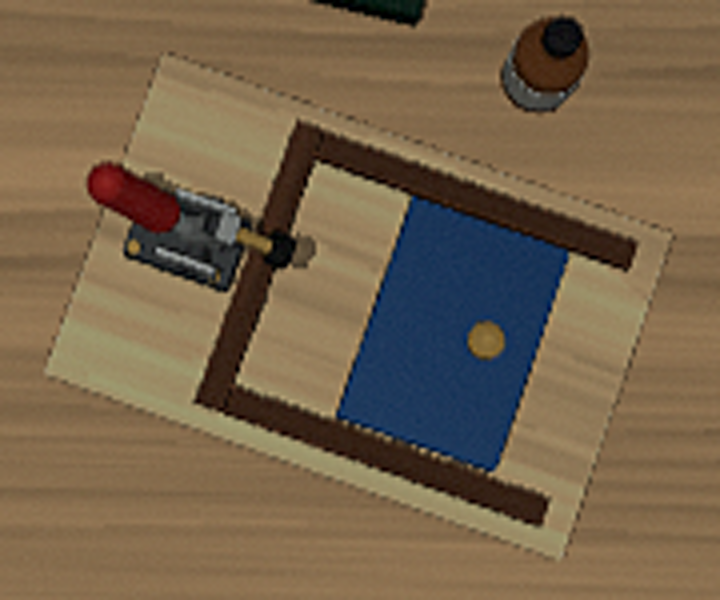

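The enlarged crop shows the plate corners at crop (163,53), (674,233), (563,560) and (46,375). The panel top is at (410,197), (569,253), (497,470) and (338,417), the knob at (486,340) and the red end at (106,184).

```bash
cat >> h.py <<'E'
def cp(c,u,v,z): return pt(c,255+(u+.5)/4-.5,120+(v+.5)/4-.5,z)
E
python3 - <<'E'
from h import *
from scipy.optimize import least_squares
c=dict(np.load('top.npz'))
W=np.array([cp(c,*p,12)[:2] for p in[(163,53),(674,233),(563,560),(46,375)]])
J=np.array([[160,-105],[-170,-105],[-170,105],[160,105]])
Rm=lambda a:np.array([[np.cos(a),-np.sin(a)],[np.sin(a),np.cos(a)]])
s=least_squares(lambda p:(J@Rm(p[2]).T+p[:2]-W).ravel(),[530,-80,1.255])
print(s.x,s.fun.round(1)); T=s.x[:2];R=Rm(s.x[2]);np.savez('jig.npz',T=T,R=R,a=s.x[2])
inv=lambda w:(np.array(w[:2])-T)@R
for n,u,v,z in[('p',410,197,30),('p',569,253,30),('p',497,470,30),('p',338,417,30),('knob',486,340,55),('handle',106,184,145),('stop top front L',314,165,26),('stop front R',238,382,26)]: print(n,inv(cp(c,u,v,z)).round(1))
st=env.read_state(); print('yaw err',s.x[2]-st['tool_rot'][2])
from scipy.spatial.transform import Rotation as Ro
A=Ro.from_euler('xyz',st['tool_rot']).as_matrix()
for j in[(-140,0,120),(-140,0,18)]:
    w=np.r_[R@j[:2]+T,j[2]]; print(j,w.round(1),(A.T@(w-st['ee_pos'])).round(1))
for n,w in[('bottle',(662,-204)),('plane',(729,-68)),('screw',(630,196))]:print(n,inv(w).round())
E
```

```text
[ 528.35910335 -100.14998434    1.25510921] [ 0.7  0.2  0.6 -1.1 -0.9 -0.8 -0.4  1.6]
p [-11.2 -68. ]
p [-111.5  -68. ]
p [-112.9   68.3]
p [-14.4  70.3]
knob [-80.    0.9]
handle [147.6   0.9]
stop top front L [ 49.3 -67.7]
stop front R [48.3 70.3]
yaw err 0.8073098169358612
(-140, 0, 120) [ 484.9 -233.2  120. ] [ 336.  -104.   110.5]
(-140, 0, 18) [ 484.9 -233.2   18. ] [ 336.  -103.8  212.5]
bottle [ -57. -159.]
plane [  93. -181.]
screw [313.  -5.]
```

>>> move_arm(deltas=[[60,-18,15,0,0,-0.14],[120,-36,35,0,0,-0.3],[180,-55,55,0,0,-0.45],[240,-74,75,0,0,-0.6],[300,-92,95,0,0,-0.75],[336,-104,110,0,0,-0.807],[336,-104,110,0,0,-0.807],[336,-104,110,0,0,-0.807]], claw=0)

```text
time_s: 1.1
ee_pos: [484.7, -233.9, 120.9]
tool_rot: [-3.14, 0.0, 1.255]
ft_force: [-1.1, -0.6, -0.3]
gripper_width: 0.498
gripper_force: 0.0
```

```bash
cat >> h.py <<'E'
def jp():
    d=np.load('jig.npz'); s=env.read_state(); p=s['ee_pos']
    print(s['time_s'],'jig',((np.array(p[:2])-d['T'])@d['R']).round(1),round(p[2],1),'rot',np.round(s['tool_rot'],3),'yawerr',(d['a']-s['tool_rot'][2]).round(4),'F jig',(np.array(s['ft_force'])[:2]@d['R']).round(1),np.round(s['ft_force'][2],1),'w',s['gripper_width'])
E
python3 -c "
from h import *
jp()"
```

```text
1.1 jig [-140.7   -0. ] 120.9 rot [-3.14   0.     1.255] yawerr -0.0001 F jig [-0.9  0.8] -0.3 w 0.49775933807677103
```

>>> move_arm(deltas=[[0,0,40,0,0,0],[0,0,75,0,0,0],[0,0,95,0,0,0],[0,0,105,0,0,0],[0,0,105,0,0,0],[0,0,105,0,0,0]])

```text
time_s: 1.85
ee_pos: [485.9, -235.1, 17.8]
tool_rot: [3.139, 0.001, 1.254]
ft_force: [0.7, 0.1, 0.8]
gripper_width: 0.501
gripper_force: 0.0
```

>>> move_arm(deltas=[[6,0,0,0,0,0],[12,0,0,0,0,0],[18,0,0,0,0,0],[24,0,0,0,0,0],[30,0,0,0,0,0],[36,0,0,0,0,0],[42,0,0,0,0,0],[48,0,0,0,0,0]])

```text
time_s: 2.85
ee_pos: [500.2, -188.0, 16.3]
tool_rot: [-3.142, 0.0, 1.255]
ft_force: [-0.3, -1.9, 1.4]
gripper_width: 0.498
gripper_force: 0.9
```

```bash
python3 -c "
from h import *
jp()
c=cap('top'); cv2.imwrite('pics/t2.png',cv2.resize(c['pixels'][100:280,220:460,::-1],None,fx=3,fy=3))"
```

```text
2.85 jig [-92.3  -0.5] 16.3 rot [-3.142  0.     1.255] yawerr 0.0004 F jig [-1.9 -0.3] 1.4 w 0.4984634675486497
```

View pics/t2.png

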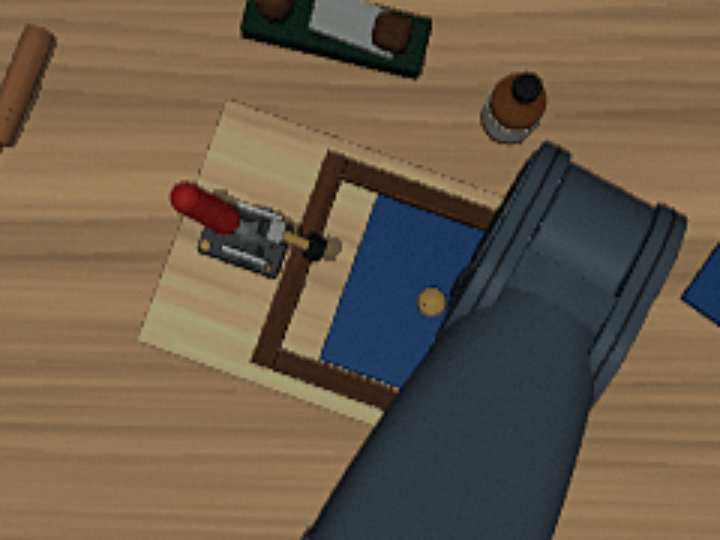

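The panel is sliding square, with its front edge at about (350,275) and the stop face at (310,270), so roughly 30 mm remains. The bottle is clear.

>>> move_arm(deltas=[[5,0,0,0,0,0],[10,0,0,0,0,0],[15,0,0,0,0,0],[19,0,0,0,0,0],[22,0,0,0,0,0],[24,0,0,0,0,0],[26,0,0,0,0,0],[27,0,0,0,0,0]])

```text
time_s: 3.9
ee_pos: [508.4, -162.6, 16.2]
tool_rot: [-3.141, -0.0, 1.255]
ft_force: [0.6, -0.9, 0.2]
gripper_width: 0.502
gripper_force: 0.5
```

>>> move_arm(deltas=[[1,0,0,0,0,0],[2,0,0,0,0,0],[3,0,0,0,0,0],[3,0,0,0,0,0]])

```text
time_s: 4.4
ee_pos: [509.4, -159.6, 16.3]
tool_rot: [-3.141, -0.0, 1.255]
ft_force: [0.5, -1.4, -0.5]
gripper_width: 0.504
gripper_force: 0.2
```

>>> move_arm(deltas=[[1,0,0,0,0,0],[2,0,0,0,0,0],[2,0,0,0,0,0]])

```text
time_s: 4.78
ee_pos: [510.0, -157.8, 16.3]
tool_rot: [-3.142, -0.0, 1.255]
ft_force: [-0.1, 0.1, 0.2]
gripper_width: 0.504
gripper_force: 0.2
```

>>> move_arm(deltas=[[1,0,0,0,0,0],[2,0,0,0,0,0],[2,0,0,0,0,0]])

```text
time_s: 5.15
ee_pos: [509.8, -157.5, 16.3]
tool_rot: [-3.141, 0.004, 1.254]
ft_force: [-2.8, -4.6, 0.1]
gripper_width: 0.501
gripper_force: 2.7
```

```bash
python3 -c "
from h import *
jp()
c=cap('top'); cv2.imwrite('pics/t3.png',cv2.resize(c['pixels'][130:250,270:390,::-1],None,fx=5,fy=5,interpolation=2))"
```

```text
5.15 jig [-60.3  -0.1] 16.3 rot [-3.141  0.004  1.254] yawerr 0.0016 F jig [-5.2  1.2] 0.1 w 0.5013737364585842
```

View pics/t3.png

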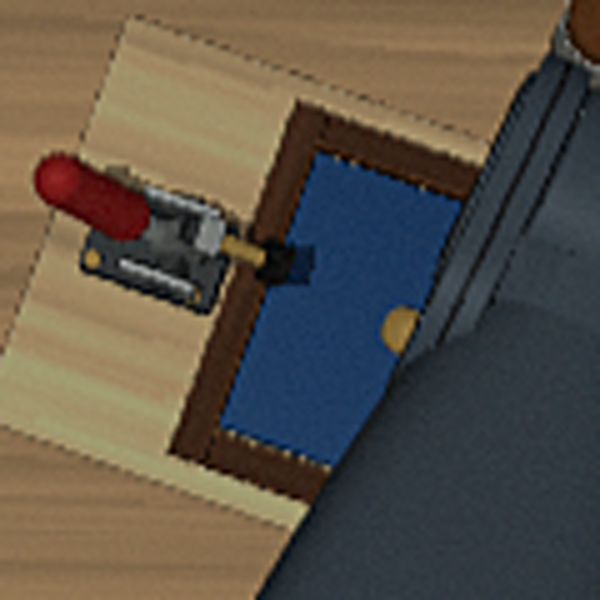

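The panel's edge meets the stop along its whole length, from about (315,155) to (222,425), and the force has risen. I'll press a little more to confirm.

>>> move_arm(deltas=[[2,0,0,0,0,0],[3,0,0,0,0,0],[3,0,0,0,0,0]])

```text
time_s: 5.58
ee_pos: [509.8, -157.4, 16.4]
tool_rot: [-3.14, 0.01, 1.252]
ft_force: [-6.0, -10.8, 0.1]
gripper_width: 0.505
gripper_force: 5.8
```

Force reached 12 N with no further motion, so the panel is flush. Next I back off, rise and go over beyond the handle.

>>> move_arm(deltas=[[-15,0,0,0,0,0],[-35,0,0,0,0,0],[-35,0,-40,0,0,0],[-35,0,-95,0,0,0],[-35,0,-150,0,0,0],[-35,0,-200,0,0,0],[-35,0,-215,0,0,0],[-35,0,-215,0,0,0]], claw=1)

```text
time_s: 6.58
ee_pos: [501.3, -187.2, 232.2]
tool_rot: [3.139, -0.0, 1.254]
ft_force: [-0.3, -0.6, -0.1]
gripper_width: -0.003
gripper_force: 0.0
```

>>> move_arm(deltas=[[40,0,0,0,0,0],[90,0,0,0,0,0],[140,0,0,0,0,0],[190,0,0,0,0,0],[240,0,0,0,0,0],[280,0,0,0,0,0],[280,0,0,0,0,0],[280,0,0,0,0,0]])

```text
time_s: 7.58
ee_pos: [586.6, 79.3, 228.8]
tool_rot: [-3.138, 0.002, 1.255]
ft_force: [1.0, -0.0, -0.4]
gripper_width: 0.0
gripper_force: 0.0
```

```bash
python3 -c "
from h import *
jp()"
```

```text
7.575 jig [188.7   0.3] 228.8 rot [-3.138e+00  2.000e-03  1.255e+00] yawerr 0.0001 F jig [ 0.3 -1. ] -0.4 w 0.00011015764144475846
```

>>> move_arm(deltas=[[0,0,40,0,0,0],[0,0,80,0,0,0],[0,0,98,0,0,0],[0,0,98,0,0,0],[0,0,98,0,0,0]])

```text
time_s: 8.2
ee_pos: [588.7, 79.2, 135.2]
tool_rot: [3.139, -0.001, 1.254]
ft_force: [-0.2, -0.0, 0.5]
gripper_width: 0.001
gripper_force: 0.0
```

>>> move_arm(deltas=[[-6,0,0,0,0,0],[-12,0,0,0,0,0],[-18,0,0,0,0,0],[-23,0,0,0,0,0],[-28,0,0,0,0,0],[-33,0,0,0,0,0],[-38,0,0,0,0,0],[-42,0,0,0,0,0]])

```text
time_s: 9.2
ee_pos: [576.1, 41.7, 135.3]
tool_rot: [3.139, -0.006, 1.256]
ft_force: [0.2, 5.8, 2.8]
gripper_width: -0.002
gripper_force: 2.5
```

```bash
python3 -c "
from h import *
jp()
c=cap('side'); cv2.imwrite('pics/s4.png',cv2.resize(c['pixels'][120:270,220:400,::-1],None,fx=4,fy=4,interpolation=2))"
```

```text
9.2 jig [149.6  -1.3] 135.3 rot [ 3.139 -0.006  1.256] yawerr -0.0011 F jig [5.6 1.6] 2.8 w -0.001800431337670377
```

View pics/s4.png

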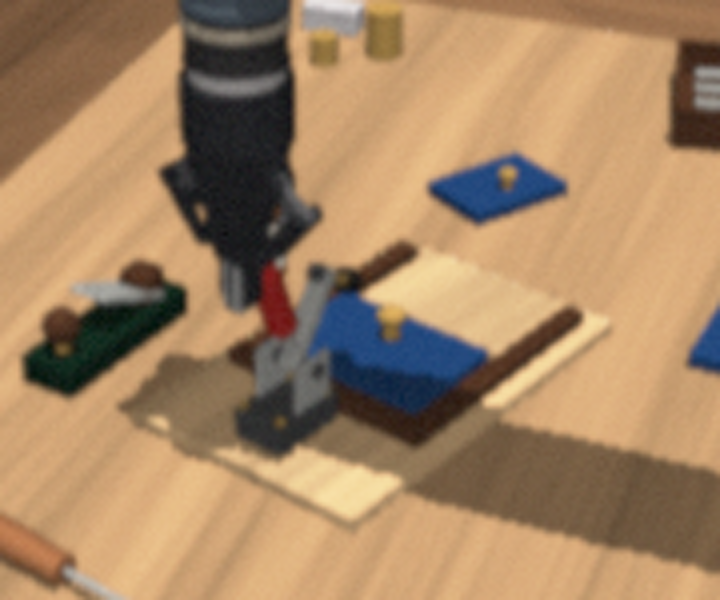

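The shut fingertips at (240,290) are on the red handle at (275,295), and it is swinging. I'll continue past centre.

>>> move_arm(deltas=[[-5,0,0,0,0,0],[-10,0,0,0,0,0],[-15,0,0,0,0,0],[-20,0,0,0,0,0],[-25,0,0,0,0,0],[-30,0,0,0,0,0],[-35,0,0,0,0,0],[-40,0,0,0,0,0]])

```text
time_s: 10.25
ee_pos: [561.9, 1.1, 133.0]
tool_rot: [-3.141, 0.001, 1.255]
ft_force: [-0.4, -0.6, -0.1]
gripper_width: -0.001
gripper_force: 0.0
```

```bash
python3 -c "
from h import *
jp()
c=cap('side'); cv2.imwrite('pics/s5.png',cv2.resize(c['pixels'][120:270,220:400,::-1],None,fx=4,fy=4,interpolation=2))"
```

```text
10.25 jig [106.7  -0.4] 133.0 rot [-3.141e+00  1.000e-03  1.255e+00] yawerr 0.0006 F jig [-0.7  0.2] -0.1 w -0.0010737946131322504
```

View pics/s5.png

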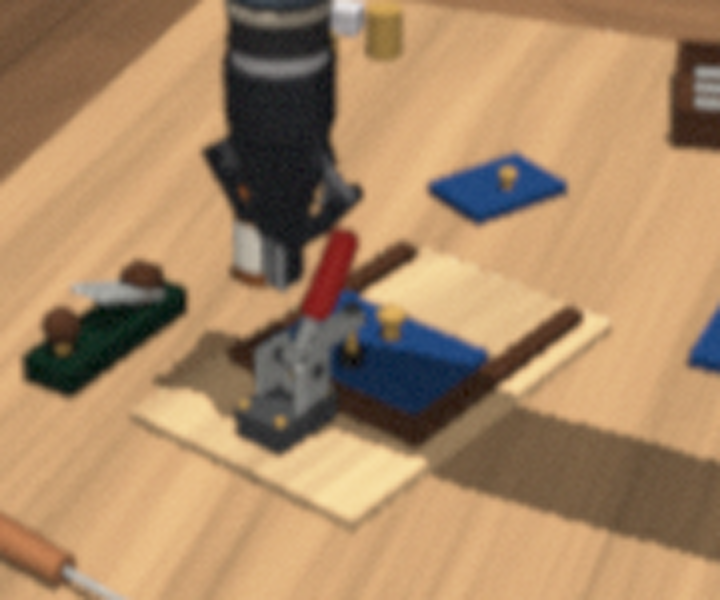

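The clamp has snapped over: the handle at (330,275) leans toward -x, the foot at (350,345) is on the panel, and the fingers are free. I'll retreat and check from above.

>>> move_arm(deltas=[[30,0,0,0,0,0],[60,0,0,0,0,0],[75,0,-40,0,0,0],[75,0,-90,0,0,0],[110,0,-100,0,0,0],[140,0,-100,0,0,0],[140,0,-100,0,0,0],[140,0,-100,0,0,0]])

```text
time_s: 11.3
ee_pos: [605.4, 134.3, 232.9]
tool_rot: [-3.141, 0.001, 1.255]
ft_force: [0.4, -0.2, -0.5]
gripper_width: 0.0
gripper_force: 0.0
```

```bash
python3 -c "
from h import *
jp()
c=cap('top'); cv2.imwrite('pics/t6.png',cv2.resize(c['pixels'][90:270,200:440,::-1],None,fx=3,fy=3,interpolation=2))"
```

```text
11.3 jig [246.8  -0.5] 232.9 rot [-3.141e+00  1.000e-03  1.255e+00] yawerr 0.0002 F jig [-0.1 -0.5] -0.5 w 0.00011537800430273577
```

View pics/t6.png

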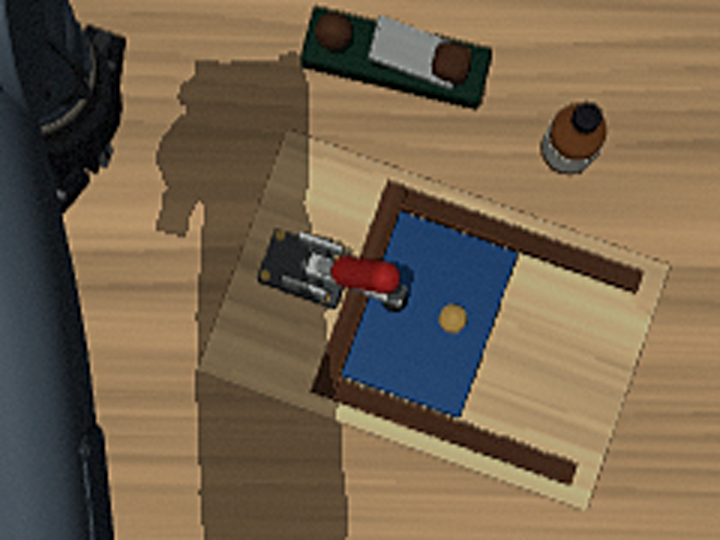

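The panel is flush along the stop, from (400,210) to (343,378). The foot is on it at (398,295), and the bottle and plane haven't moved.

```bash
python3 -c "
from h import *
print(env.job_done())"
```

```text
the job is handed in; nothing more can be done
None
```

The drawer front is pushed flush against the stop and the clamp is snapped over with its foot holding it down; the bottle and plane look unmoved, the screwdriver was never approached (the arm hid it in the last picture), and the job was handed in at about 11 s.

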